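# Isolate and lock out the bottle mixer, then unload it

## Task

Make the bottle mixer safe and unload it: first turn the red isolator handle a quarter turn from its green ON mark to the white-ring OFF mark until it clicks over, then push the yellow lockout bolt fully home into the handle's disc. Only then take the red-capped bottle off the mixer and stand it upright in the blue tray, leaving everything else where it is.

Things in the scene. Friction and masses are not known exactly. Their poses are not given: they have to be found in the camera images.
- isolator: grey isolator box lying face up on the bench, fixed, 130 (x) x 200 (y) x 60 mm high; origin under the middle of the box. The handle's upright axis is at x 0, y +35 mm; the green ON mark is at +y and the white-ring OFF mark at -x of that axis, on a round yellow plate of radius 62 mm. The bolt runs along y in two low guides (tops 73 mm above the bench) on the -y half
- handle_grip (a point): point on the axis of the red handle at the height to grip, 97 mm above the bench. The handle is a flat-sided bar 100 mm long (along this point's y), 18 mm wide (along x) and 32 mm tall, from 74 to 106 mm above the bench, standing on a black disc of radius 45 mm (top at 74 mm) with a notch 12 mm deep in its rim. A white stripe marks the end (+y) that points at the mark. It turns with the handle
- handle (a joint): angle of the handle in rad: 0 = ON (bar along the box's y, stripe towards the green mark), 1.571 = OFF (bar along the box's x, stripe at the white ring); grows counter-clockwise seen from above. Spring detents with end stops at both ends: it snaps to the nearer end on either side of half-way (0.785), and needs about 0.2 N m to start turning, less towards half-way
- bolt_grip (a point): middle of the upright yellow tab of the lockout bolt at the height to grip, 97 mm above the bench; the tab is 30 mm wide (x), 14 mm thick (y), its top at 108 mm; the plate that carries it is at 72 mm and below. +y of this point is the direction in which the bolt slides home, towards the handle's axis (the tab's middle is 100 mm from the axis when pulled out and 78 mm when home)
- bolt (a joint): travel of the lockout bolt in m: 0 = pulled out, 0.022 = home against its stop with its 8 mm wide steel nose in the disc's notch. It slides with about 3 N of friction and stays where left; the disc stops it at about 0.012 unless the handle is at OFF, and once home it keeps the handle from turning
- mixer: white bottle mixer, fixed, 150 x 150 mm, with two black knobs on its front (-x) and a black rubber platform of radius 60 mm whose top is 58 mm above the bench; origin under its centre
- bottle_mid (a point): centre, half-way up, of the clear laboratory bottle with the red screw cap: round, 56 mm in diameter, 105 mm tall, straight-sided up to about 70 mm above its underside, cap 42 mm wide; about 0.13 kg; best taken 10 to 15 mm above this point so that the gripper clears the cap; standing on the mixer's platform at the start (then 110 mm above the bench); z is its upright axis
- red_bottle: the same red-capped bottle; origin at the centre of its underside
- tray: blue plastic tray, fixed, 150 (x) x 160 (y) x 18 mm high, walls 4 mm, floor 4 mm thick; origin under its centre
- timer: bystander: white bench timer 62 x 66 x 21 mm, origin under its centre
- film_box: bystander: box of sealing film 52 x 130 x 52 mm, origin under its centre
- blue_bottle: bystander: blue-capped bottle 56 mm in diameter, 100 mm tall, origin under its centre
- bottle_2: bystander: larger blue-capped bottle 70 mm in diameter, 135 mm tall, origin under its centre
- wash_bottle: bystander: white wash bottle with red top and spout, 212 mm tall, origin under its centre
- beaker: bystander: clear beaker 73 mm in diameter, 92 mm tall, origin under its centre
- yellow_bottle: bystander: small yellow-capped bottle 36 mm in diameter, 88 mm tall, origin under its centre
There are look-alikes about, which are no part of the job. Leave any purple or turquoise look-alike of the red_bottle alone.

How it is judged:
By the outcome, as a careful person would: the job done as asked, in the order asked, and still so for the second after the job is handed in, with the robot touching nothing.
It also fails if it takes over 54 s, if anything falls off the work surface, if the arm or the gripper's body presses on something with over 40 N, if the wrist force passes 120 N, or if a joint passes its speed limit or range.

## Robot

A 6-joint arm with a two-finger parallel gripper is mounted at the origin on a cart in front of the work surface, level with it; the furniture and walls round the work are solid. World frame = base frame: x ahead of the robot, y to its left, z up, the work surface at z = 0. Lengths are in m, angles in rad, forces in N, time in s.
With the tool pointing down it reaches from about 0.3 to 0.875 m from the base axis. Payload 6.4 kg.
Tool frame: the origin (TCP) lies between the finger pads; the fingertips stand 25 mm ahead of it and the grasp point (between the pads) lies 6 mm ahead of it; z points along the fingers, y is the line along which they close (so a half turn about z gives the same grasp; the last joint's range is limited). The gripper opens to 85 mm and grips with 20 to 120 N. Pads are 22 mm wide; open, the fingers measure 114 mm over their backs; the gripper's body (76 mm by 85 mm) begins 54 mm behind the grasp point. The pads swing forward as they close: fully open they stand 13 mm farther back than shut.
Start: joints at [-1.421, 0.181, 1.607, -0, 1.354, -0.206], TCP at [0.2, -0.539, 0.256] pointing down, gripper open.
Joint ranges: [-2.99, 2.99], [-0.89, 2.07], [0.3, 2.58], [-1.14, 4.28], [0, 2.63], [-3.12, 3.12]. Speed limits (rad/s): [2.57, 2.57, 3.01, 3.14, 3.14, 3.14].

## Interface

Orientations are given as a unit quaternion [w, x, y, z].
In Python, from bench import ctrl gives the robot as it stands.
- The arm moves only by the tool servo_tool, never from a script. Its argument "series" is text: rows parted by semicolons, each of 7 numbers parted by spaces: the gripper command: -1 is fully open, 1 is shut, values between are in proportion, then the shift along the tool's x, y, z in m, then the turn, a rotation vector about the tool's x, y, z in degrees. A call has 1 to 12 rows; each row is the pose to reach, as a shift and turn from the pose commanded when the call began, along the tool's axes at that moment; what a row does not reach only later rows make up. A row lasts 1/12 s, in which the tool goes at most 41.7 mm and 7.16 degrees, less where a joint would pass 70% of its speed; a pose out of reach is approached as far as the arm can. A call with a gripper value outside its range is refused whole. The fingers move at their own pace and stop on an object; the grip force is fixed at half the most. Time passes only in rows, so rows that repeat a pose let the fingers close. It gives the time, the measured TCP pose, the force, the opening and the grip force at its end, in the units of the state.
- ctrl.get_obs(): the state, without advancing time (a new reading comes with each control period).
- ctrl.camera(name): name is "scene" or "top" or "wrist"; returns a dict with "img" (384x512x3 uint8, red, green, blue), "z_map" (384x512 float32, m along the optical axis (not along the pixel's ray), 0 where there is no reading), "fovy" (degrees; the focal length in pixels is half the picture's height over the tangent of half this angle, whatever the lens; pixels are square), "cx", "cy" (the principal point, pixels), "k1" (the pictures are not rectified: a ray, as slopes to the right and down, at radius r is drawn at 1 + k1 r^2 times it, then the intrinsics apply), "extrinsics" (4x4, takes a point from camera to world coordinates); the wrist camera has in their place "T_tool_cam" (4x4, takes a point from camera to tool coordinates, whose origin is the TCP and whose axes are the flange's). Camera axes: x right, y down, z forward; pixel columns grow to the right and rows downward; lengths in m; the calibration is good to about 2 mm. A picture is of the moment at which its call begins: read the wrist's pose just before it.
- ctrl.hand_in(): hands the job in; it is judged then, once.
The state is a dict: "time_s": time; "q": joint angles; "dq": joint speeds; "joint_efforts": joint torques, N m; "eef_pos": TCP position; "eef_rot": TCP orientation; "wrist_force": force on the tool from outside, world axes, zero at the start; "torque": the same for the moment, N m; "opening": opening from 0.0 (shut) to 1.0 (fully open); "grasp_force": force on a finger pad.
Only numpy, scipy, OpenCV 4.12 (cv2) and the standard library are available. Lean on these libraries where they do the work, as an engineer would, in place of code of your own. Each camera call takes 0.05 s, during which the arm holds its last target. There are 200 camera calls.

## Working session

There is one attempt and no reset: what is moved stays moved. The work goes in short steps, Python scripts to look and compute and a tool call to move; the robot and the scene stay as the last step left them, time stands still between calls to the robot, and variables do not carry over. Pictures are saved under pics/ and viewed, at most 10 in all, crops included, and the job is handed in when it is done.

Besides the shell and the picture viewer there is one more tool, called after "Call:" as a command line: name --argument value ..., lists and objects as JSON in quotes. servo_tool: Moves the arm, as the interface text tells. Its arguments: {"type":"object","properties":{"series":{"type":"string"}},"required":["series"]}

```bash
mkdir -p pics; ls; cat > h.py <<'E'
import numpy as np, cv2
from bench import ctrl
from scipy.spatial.transform import Rotation as R
def cam(n):
    o=ctrl.get_obs(); c=ctrl.camera(n)
    if n=="wrist":
        T=np.eye(4); w,x,y,z=o["eef_rot"]; T[:3,:3]=R.from_quat([x,y,z,w]).as_matrix(); T[:3,3]=o["eef_pos"]
        c["E"]=T@np.array(c["T_tool_cam"])
    else: c["E"]=np.array(c["extrinsics"])
    c["f"]=c["img"].shape[0]/2/np.tan(np.radians(c["fovy"])/2)
    return c
def slopes(c,uv):
    K=np.array([[c["f"],0,c["cx"]],[0,c["f"],c["cy"]],[0,0,1.]])
    p=np.array(uv,float).reshape(-1,1,2)
    return cv2.undistortPoints(p,K,np.array([c["k1"],0,0,0,0.])).reshape(-1,2)
def onplane(c,uv,z):
    s=slopes(c,uv); d=np.c_[s,np.ones(len(s))]@c["E"][:3,:3].T; o=c["E"][:3,3]
    return o+d*((z-o[2])/d[:,2])[:,None]
def cloud(c):
    h,w=c["z_map"].shape; u,v=np.meshgrid(np.arange(w),np.arange(h))
    s=slopes(c,np.c_[u.ravel(),v.ravel()]); z=c["z_map"].ravel()
    P=np.c_[s*z[:,None],z]@c["E"][:3,:3].T+c["E"][:3,3]; P[z==0]=np.nan
    return P.reshape(h,w,3)
def save(n,im,s=1): cv2.imwrite("pics/"+n+".png",cv2.resize(im[:,:,::-1],None,fx=s,fy=s,interpolation=cv2.INTER_CUBIC))
E
python3 - <<'E'
from h import *
a=cam("scene");b=cam("top")
for n,c in(("scene",a),("top",b)):
    save(n,c["img"],1.5); print(n,c["E"].round(3).tolist(),c["f"],c["k1"])
o=ctrl.get_obs();print(o)
E
```

```text
pics
scene [[-0.898, -0.199, 0.392, -0.146], [-0.439, 0.361, -0.822, 1.335], [0.022, -0.911, -0.412, 0.815], [0.0, 0.0, 0.0, 1.0]] 470.48472322062185 -0.145348603243601
top [[0.012, -0.989, 0.148, 0.324], [-1.0, -0.011, 0.009, -0.129], [-0.007, -0.148, -0.989, 1.51], [0.0, 0.0, 0.0, 1.0]] 363.4676039387118 -0.056424276890908474
{'time_s': 0.1, 'q': array([-1.42129107e+00,  1.81490113e-01,  1.60792723e+00,  2.46647972e-05,
        1.35379965e+00, -2.06265218e-01]), 'dq': array([ 2.35845566e-03, -3.82015456e-03, -1.11739791e-03,  3.41405157e-04,
       -7.54137660e-06,  7.41489397e-04]), 'joint_efforts': array([ 1.63482446e-04, -4.45874798e+01, -3.52239811e+01, -2.28423983e-04,
        4.21296587e-03, -3.39642341e-06]), 'eef_pos': array([ 0.20025074, -0.53850569,  0.25545178]), 'eef_rot': array([-8.11499711e-04,  9.84220245e-01,  1.76945896e-01,  3.50824073e-05]), 'wrist_force': array([ 0.21813495, -0.9322508 , -0.6383136 ]), 'torque': array([ 0.01697987,  0.0250702 , -0.01126317]), 'grasp_force': 0.0, 'opening': 1.0016384770189628}
```

View pics/top.png

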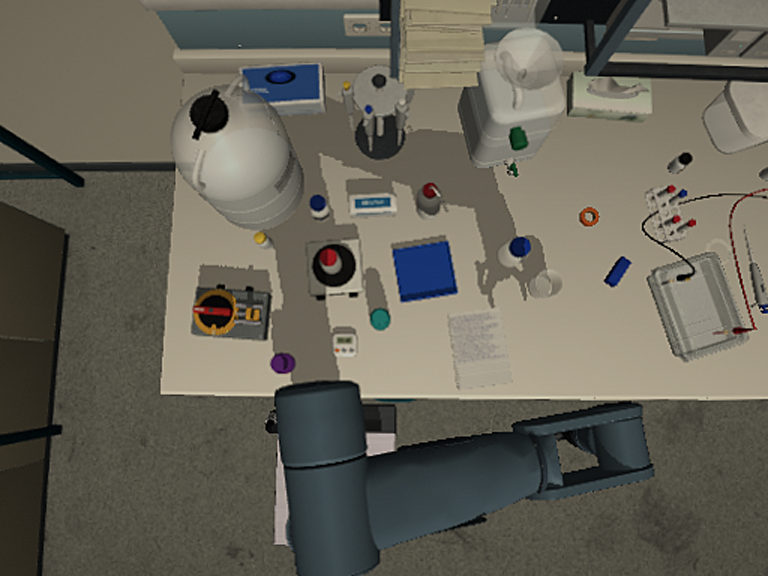

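View pics/scene.png

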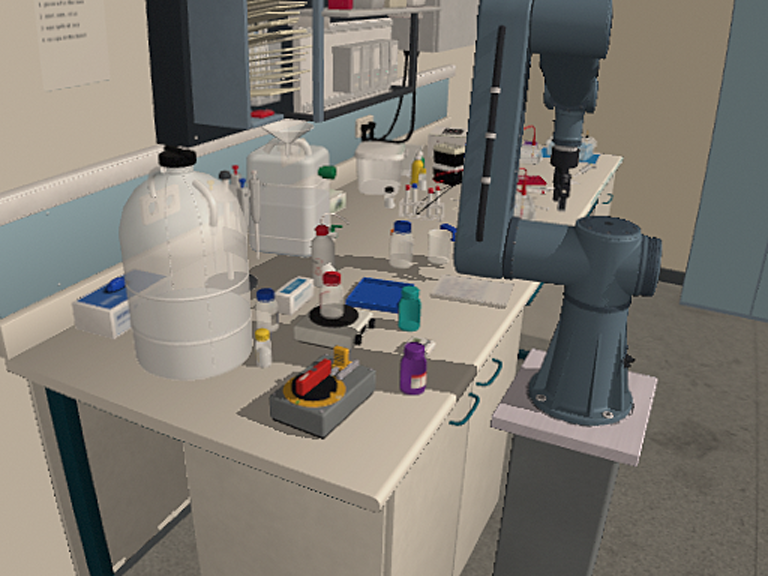

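The top view shows the isolator with its red handle at (213,311) and yellow bolt tab at (253,314). The red-capped bottle is on the mixer at (330,258) and the tray at (424,270). 

Things that could be mistaken for the target bottle: purple bottle (282,363), turquoise bottle (380,318), and wash bottle with a red top (430,195). The target is the red cap on the mixer's black platform, at (330,258).

```bash
cat > m.py <<'E'
from h import *
a=cam("top");P=cloud(a);hsv=cv2.cvtColor(a["img"],cv2.COLOR_RGB2HSV);H,S,V=cv2.split(hsv)
def m(mask,box,n,z,er=0):
    x0,y0,x1,y1=[int(t/1.5) for t in box]
    k=np.zeros_like(mask);k[y0:y1,x0:x1]=mask[y0:y1,x0:x1]
    v,u=np.nonzero(k); zz=np.nanmedian(P[v,u,2])
    q=onplane(a,np.c_[u,v],z)[:,:2].astype(np.float32); r=cv2.minAreaRect(q)
    print(n,len(u),"zmed",zz.round(3),"mean",q.mean(0).round(3),"rect",np.round(r[0],3),np.round(r[1],3),round(r[2],1),"pts med",np.nanmedian(P[v,u],0).round(3))
red=((H<7)|(H>173))&(S>150)&(V>60); yel=(H>15)&(H<32)&(S>120)&(V>80)
m(red,(180,280,275,340),"handle",.106)
m(yel,(243,285,275,340),"tab",.108)
m(yel,(180,280,243,345),"plate",.062)
m(red,(300,235,365,290),"cap",.163)
m((H>105)&(H<125)&(S>150)&(V>50),(380,230,470,310),"tray",.018)
top=(np.abs(P[:,:,2]-.06)<.006)
m(top,(175,270,285,350),"box",.06)
m(top,(300,230,370,300),"mixer",.058)
m((P[:,:,2]>.02),(365,295,400,335),"turq",.1)
m((P[:,:,2]>.02),(268,347,300,380),"purple",.1)
m((P[:,:,2]>.012),(327,327,362,362),"timer",.02)
c=a["img"][180:255,110:260]; save("crop",c,5)
E
python3 m.py
```

```text
handle 103 zmed 0.101 mean [0.462 0.313] rect [0.463 0.318] [0.101 0.02 ] 86.7 pts med [0.462 0.312 0.101]
tab 64 zmed 0.074 mean [0.455 0.213] rect [0.456 0.214] [0.031 0.035] 0.7 pts med [0.456 0.218 0.074]
plate 268 zmed 0.06 mean [0.458 0.32 ] rect [0.465 0.323] [0.117 0.119] 0.8 pts med [0.447 0.319 0.06 ]
cap 96 zmed 0.161 mean [0.597 0.014] rect [0.597 0.016] [0.039 0.038] 0.6 pts med [0.598 0.014 0.161]
tray 1304 zmed 0.002 mean [ 0.589 -0.239] rect [ 0.589 -0.24 ] [0.148 0.156] 9.9 pts med [ 0.591 -0.242  0.002]
box 897 zmed 0.059 mean [0.46  0.278] rect [0.462 0.286] [0.201 0.125] 86.5 pts med [0.453 0.272 0.059]
mixer 323 zmed 0.057 mean [0.589 0.003] rect [0.594 0.008] [0.116 0.11 ] 1.1 pts med [ 0.584 -0.004  0.057]
turq 164 zmed 0.099 mean [ 0.447 -0.116] rect [ 0.447 -0.116] [0.051 0.051] 0.6 pts med [ 0.448 -0.116  0.099]
purple 184 zmed 0.097 mean [0.332 0.131] rect [0.332 0.131] [0.05  0.062] 0.9 pts med [0.331 0.132 0.097]
timer 194 zmed 0.017 mean [ 0.381 -0.022] rect [ 0.381 -0.022] [0.057 0.062] 0.7 pts med [ 0.381 -0.021  0.017]
```

View pics/crop.png

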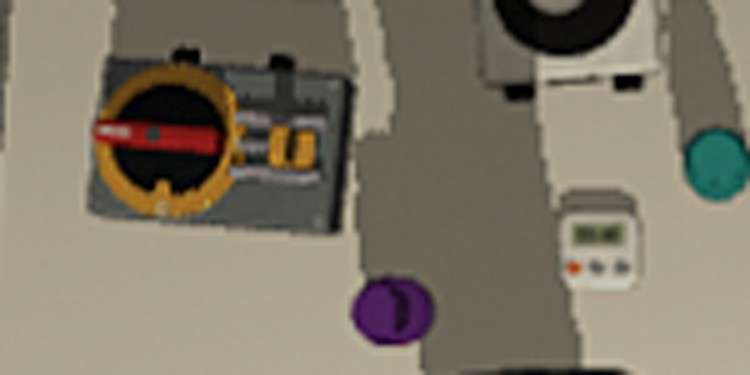

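The crop confirms the handle is at ON, with its stripe to the left (+y). The white ring is on the -x side, and the red cap on the mixer is the target. The handle axis is at about (0.463, 0.319) with a box yaw of about -3.3°. The handle rectangle measures 101 x 20 mm and its height agrees. Next I'll move above the handle.

Call:
servo_tool --series "-1 0.545 -0.711 0 0 0 -66.3;-1 0.545 -0.711 0 0 0 -66.3;-1 0.545 -0.711 0 0 0 -66.3;-1 0.545 -0.711 0 0 0 -66.3;-1 0.545 -0.711 0 0 0 -66.3;-1 0.545 -0.711 0 0 0 -66.3;-1 0.545 -0.711 0 0 0 -66.3;-1 0.545 -0.711 0 0 0 -66.3;-1 0.545 -0.711 0 0 0 -66.3;-1 0.545 -0.711 0 0 0 -66.3;-1 0.545 -0.711 0 0 0 -66.3;-1 0.545 -0.711 0 0 0 -66.3"

```text
time_s: 1.15
eef_pos: [0.3471, -0.0591, 0.2565]
eef_rot: [0.001, 0.727, 0.686, 0.0]
wrist_force: [1.4, -0.1, -1.1]
opening: 1.003
grasp_force: 0.0
```

```bash
cat > go.py <<'E'
import sys
from h import *
# usage: go.py x y z az_deg -> tool shift and turn from the present pose to a tool-down pose (x axis at az)
def go(x,y,z,az):
    o=ctrl.get_obs(); w,a,b,c=o["eef_rot"]; M=R.from_quat([a,b,c,w]).as_matrix()
    t=np.radians(az); D=np.array([[np.cos(t),np.sin(t),0],[np.sin(t),-np.cos(t),0],[0,0,-1]])
    print("at",o["eef_pos"].round(4),"az",np.degrees(np.arctan2(M[1,0],M[0,0])).round(2),"q",o["q"].round(2),"F",o["wrist_force"].round(1),"t",o["time_s"])
    print("shift",(M.T@(np.array([x,y,z])-o["eef_pos"])).round(4),"turn",np.degrees(R.from_matrix(M.T@D).as_rotvec()).round(2))
go(*map(float,sys.argv[1:]))
E
python3 go.py .463 .319 .25 86.7
```

```text
at [ 0.3471 -0.0591  0.2565] az 86.65 q [-0.51 -0.38  2.12  0.    1.4  -0.45] F [ 1.4 -0.1 -1.1] t 1.15
shift [0.3842 0.0936 0.0064] turn [ 0.06  0.03 -0.05]
```

Call:
servo_tool --series "-1 0.384 0.094 0.02 0 0 0;-1 0.384 0.094 0.02 0 0 0;-1 0.384 0.094 0.02 0 0 0;-1 0.384 0.094 0.02 0 0 0;-1 0.384 0.094 0.02 0 0 0;-1 0.384 0.094 0.02 0 0 0;-1 0.384 0.094 0.02 0 0 0;-1 0.384 0.094 0.02 0 0 0;-1 0.384 0.094 0.02 0 0 0;-1 0.384 0.094 0.02 0 0 0;-1 0.384 0.094 0.02 0 0 0;-1 0.384 0.094 0.02 0 0 0"

```text
time_s: 2.15
eef_pos: [0.4627, 0.3176, 0.2354]
eef_rot: [-0.0, 0.726, 0.687, -0.001]
wrist_force: [0.3, 0.2, 0.5]
opening: 1.003
grasp_force: 0.0
```

```bash
cat > w.py <<'E'
from h import *
import sys
c=cam("wrist");P=cloud(c);save(sys.argv[1],c["img"],1.5)
H,S,V=cv2.split(cv2.cvtColor(c["img"],cv2.COLOR_RGB2HSV))
red=((H<7)|(H>173))&(S>140)&(V>50); yel=(H>15)&(H<32)&(S>120)&(V>60)
for n,k,zl,z in(("red",red,(.095,.112),.106),("yeltab",yel,(.098,.113),.108),("box",S<256,(.055,.0615),.06)):
    k=k&(P[:,:,2]>zl[0])&(P[:,:,2]<zl[1]); v,u=np.nonzero(k)
    if len(u)<20: print(n,"none");continue
    q=onplane(c,np.c_[u,v],z)[:,:2].astype(np.float32);r=cv2.minAreaRect(q)
    print(n,len(u),"u",u.min(),u.max(),"v",v.min(),v.max(),np.round(r[0],4),np.round(r[1],4),round(r[2],1),"zmed",np.median(P[v,u,2]).round(4))
E
python3 w.py w1; python3 go.py .463 .319 .103 86.7
```

```text
red 1503 u 253 272 v 126 226 [0.4668 0.327 ] [0.0975 0.0171] 86.5 zmed 0.1061
yeltab 430 u 247 274 v 212 275 [0.4617 0.2581] [0.0726 0.0283] 86.9 zmed 0.1076
box 7841 u 0 511 v 107 377 [0.4237 0.2005] [0.3907 0.7312] 84.4 zmed 0.06
at [0.4627 0.3167 0.2356] az 86.74 q [ 0.39  0.17  1.66 -0.    1.31  0.45] F [ 0.2 -0.5 -0.9] t 2.2
shift [0.0025 0.0003 0.1326] turn [-0.08  0.06  0.04]
```

View pics/w1.png

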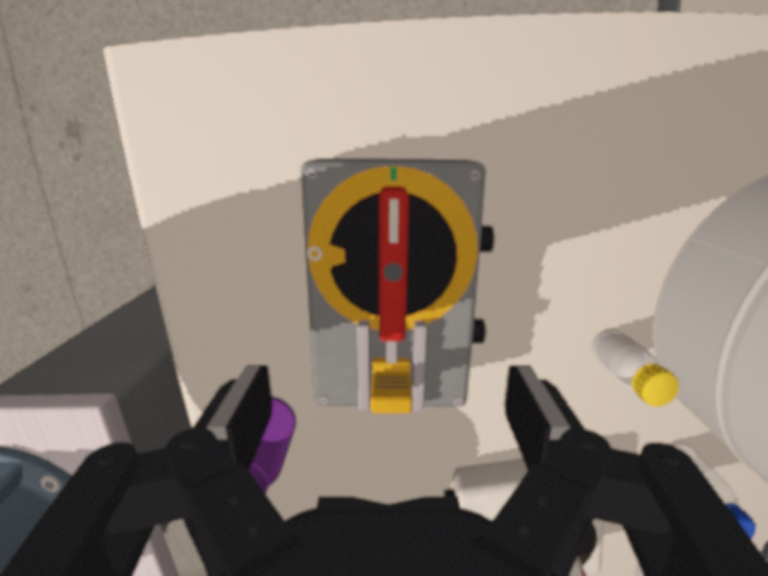

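The wrist view shows the handle screw at (392,272), the white ring at (314,254), the bolt tab at (391,386) and the box corners. The handle y differs by 9 mm between the two cameras, so I'll cross-check with these features.

```bash
python3 - <<'E'
from h import *
c=cam("wrist");P=cloud(c)
g=lambda uv,z:onplane(c,np.array(uv)/1.5,z).round(4)
b=g([(303,162),(484,162),(466,406),(317,406)],.06);print("box",b.tolist(),b.mean(0))
print("screw",g([(392,272)],.106),"tab top",g([(372,363),(411,363),(411,386),(372,386)],.108).tolist())
print("handle ends",g([(393,187),(393,339)],.106))
print("ring,green",g([(314,254),(393,174)],.061))
t=cam("top")
o=lambda x,y,s=5:((x/s+110),(y/s+180))
print("top: screw",onplane(t,[o(153,134)],.106),"ends",onplane(t,[o(95,131),o(220,139)],.106).tolist(),"box",onplane(t,[o(105,60),o(350,75),o(340,233),o(90,213)],.06).mean(0))
print("tab top",onplane(t,[o(280,146)],.108))
# scene ray for the handle
s=cam("scene");Hh,S,V=cv2.split(cv2.cvtColor(s["img"],cv2.COLOR_RGB2HSV));k=((Hh<7)|(Hh>173))&(S>140)
k[:230]=0;k[:,:190]=0;k[270:]=0;k[:,230:]=0
v,u=np.nonzero(k);print(len(u),cv2.minAreaRect(onplane(s,np.c_[u,v],.095)[:,:2].astype(np.float32)))
Q=cloud(s)[v,u];print("scene 3d range",np.nanpercentile(Q,[3,50,97],0).round(3).tolist())
E
```

```text
box [[0.409, 0.3917, 0.06], [0.5329, 0.3847, 0.06], [0.5214, 0.1883, 0.06], [0.3965, 0.1953, 0.06]] [0.46495 0.29    0.06   ]
screw [[0.466  0.3237 0.106 ]] tab top [[0.4492, 0.2611, 0.108], [0.4754, 0.2597, 0.108], [0.4747, 0.2417, 0.108], [0.4479, 0.2432, 0.108]]
handle ends [[0.4694 0.3758 0.106 ]
 [0.4642 0.2772 0.106 ]]
ring,green [[0.4095 0.3266 0.061 ]
 [0.4701 0.38   0.061 ]]
top: screw [[0.46324005 0.32142264 0.106     ]] ends [[0.4650026126089903, 0.3676034440096875, 0.1060000000000001], [0.45999825244471165, 0.26826450266636936, 0.1060000000000001]] box [0.45978776 0.28049186 0.06      ]
tab top [[0.45493645 0.22028688 0.108     ]]
284 ((0.4650074243545532, 0.3315073549747467), (0.1367436945438385, 0.045922793447971344), 87.9168472290039)
scene 3d range [[0.455, 0.281, 0.073], [0.46, 0.336, 0.095], [0.503, 0.375, 0.107]]
```

Both cameras' screw points and the box centre agree on an axis near (0.465, 0.323), so I'll descend there.

Call:
servo_tool --series "-1 0.0065 0.0017 0.04 0 0 0;-1 0.0065 0.0017 0.08 0 0 0;-1 0.0065 0.0017 0.11 0 0 0;-1 0.0065 0.0017 0.125 0 0 0;-1 0.0065 0.0017 0.132 0 0 0;0 0.0065 0.0017 0.132 0 0 0;0.4 0.0065 0.0017 0.132 0 0 0;1 0.0065 0.0017 0.132 0 0 0;1 0.0065 0.0017 0.132 0 0 0;1 0.0065 0.0017 0.132 0 0 0;1 0.0065 0.0017 0.132 0 0 0;1 0.0065 0.0017 0.132 0 0 0"

```text
time_s: 3.35
eef_pos: [0.4659, 0.3236, 0.1058]
eef_rot: [0.0, 0.727, 0.686, 0.001]
wrist_force: [-1.6, -1.2, 5.3]
opening: 0.201
grasp_force: 59.4
```

```bash
python3 go.py .465 .323 .103 86.7
```

```text
at [0.4659 0.3236 0.1058] az 86.67 q [0.4  0.34 1.74 0.   1.06 0.46] F [-1.6 -1.2  5.3] t 3.35
shift [-0.0006 -0.0009  0.0028] turn [ 0.08 -0.05 -0.03]
```

Call:
servo_tool --series "1 0 0 0 0 0 -4;1 0 0 0 0 0 -8;1 0 0 0 0 0 -12;1 0 0 0 0 0 -16;1 0 0 0 0 0 -21;1 0 0 0 0 0 -26;1 0 0 0 0 0 -31;1 0 0 0 0 0 -36"

```text
time_s: 4.02
eef_pos: [0.4663, 0.3237, 0.1057]
eef_rot: [0.001, 0.478, 0.879, 0.001]
wrist_force: [0.8, 0.4, 4.3]
opening: 0.198
grasp_force: 59.2
```

```bash
python3 go.py .4659 .3236 .1058 176.7;python3 -c "
from h import *
o=ctrl.get_obs();print(o['torque'],o['grasp_force'],o['opening'])"
```

```text
at [0.4663 0.3237 0.1057] az 122.93 q [ 0.4   0.34  1.74  0.    1.06 -0.18] F [0.8 0.4 4.3] t 4.0167
shift [ 0.0001 -0.0004 -0.0001] turn [  0.12   0.09 -53.77]
[ 0.01126068  0.13807459 -0.07792492] 59.171088337898254 0.19837242742672415
```

Call:
servo_tool --series "1 0 0 0 0 0 -5;1 0 0 0 0 0 -10;1 0 0 0 0 0 -15;1 0 0 0 0 0 -20;1 0 0 0 0 0 -25;1 0 0 0 0 0 -30;1 0 0 0 0 0 -35;1 0 0 0 0 0 -40;1 0 0 0 0 0 -45;1 0 0 0 0 0 -50;1 0 0 0 0 0 -54;1 0 0 0 0 0 -54.5"

```text
time_s: 5.02
eef_pos: [0.4666, 0.3243, 0.1058]
eef_rot: [0.002, 0.024, 1.0, 0.001]
wrist_force: [1.2, 3.7, 5.9]
opening: 0.199
grasp_force: 60.0
```

```bash
python3 go.py .46 .22 .106 176.7;python3 -c "
from h import *
o=ctrl.get_obs();print(o['torque'],o['grasp_force'],o['opening'])"
```

```text
at [0.4666 0.3243 0.1058] az 177.27 q [ 0.4   0.34  1.74  0.    1.06 -1.13] F [1.2 3.7 5.9] t 5.0167
shift [ 0.0016 -0.1045 -0.0005] turn [0.15 0.17 0.57]
[ 0.53690558  0.03205882 -0.6422958 ] 60.04589080810547 0.19875323720773883
```

The handle turned through the full quarter with low forces. I'll release, lift, shift over the bolt and look.

Call:
servo_tool --series "0 0 0 0 0 0 0;-1 0 0 0 0 0 0;-1 0 0 0 0 0 0;-1 0 0 0 0 0 0;-1 0 0 -0.03 0 0 0;-1 0 0 -0.065 0 0 0;-1 0 0 -0.1 0 0 0;-1 0.001 -0.04 -0.1 0 0 0.6;-1 0.001 -0.08 -0.1 0 0 0.6;-1 0.001 -0.1 -0.1 0 0 0.6;-1 0.001 -0.1 -0.1 0 0 0.6;-1 0.001 -0.1 -0.1 0 0 0.6"

```text
time_s: 6.02
eef_pos: [0.4594, 0.2225, 0.2044]
eef_rot: [-0.0, 0.031, 1.0, 0.0]
wrist_force: [-0.4, 0.7, 0.7]
opening: 1.005
grasp_force: 0.0
```

```bash
python3 w.py w2; python3 go.py .4607 .2247 .106 176.7
```

```text
red 2146 u 358 395 v 139 248 [0.464  0.3221] [0.0213 0.0984] 86.1 zmed 0.1059
yeltab 582 u 255 395 v 139 216 [0.4344 0.2714] [0.031  0.1262] 28.4 zmed 0.1082
box 11431 u 46 430 v 26 333 [0.5238 0.1927] [0.3046 0.429 ] 50.9 zmed 0.06
at [0.4595 0.2233 0.2043] az 176.5 q [ 0.22  0.09  1.82  0.    1.23 -1.29] F [-0.   0.3  0.2] t 6.0667
shift [-0.0011  0.0014  0.0983] turn [ 0.02 -0.   -0.2 ]
```

View pics/w2.png

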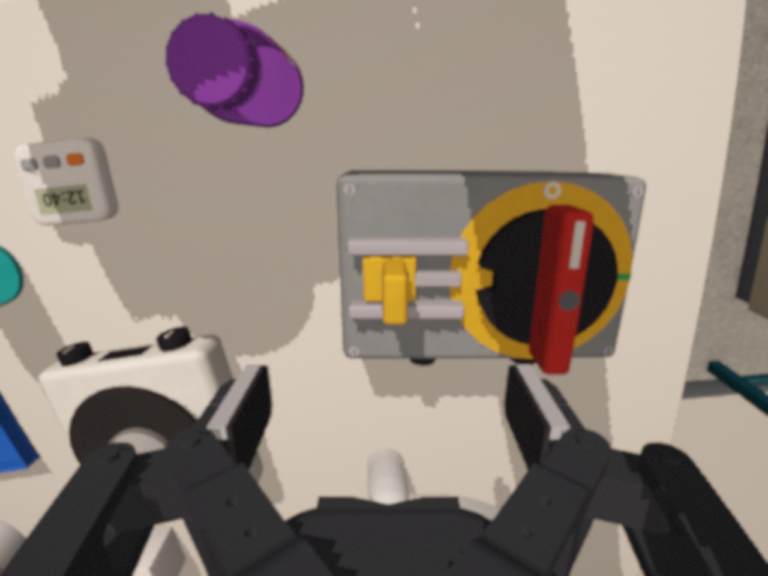

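The handle is at OFF, with the stripe at the ring (553,190) and the notch at (482,280) facing the bolt nose. The tab top is at (384–407, 275–323); I'll measure it.

```bash
python3 - <<'E'
from h import *
c=cam("wrist")
H,S,V=cv2.split(cv2.cvtColor(c["img"],cv2.COLOR_RGB2HSV));P=cloud(c)
k=(H>15)&(H<32)&(S>120)&(V>60)&(P[:,:,2]>.1)&(P[:,:,2]<.115);k[:,:245]=0;k[:,285:]=0
v,u=np.nonzero(k);print(len(u),cv2.minAreaRect(onplane(c,np.c_[u,v],.108)[:,:2].astype(np.float32)))
print(onplane(c,np.array([(384,275),(407,275),(407,323),(384,323),(569,300)])/1.5,.108).round(4).tolist())
E
```

```text
565 ((0.45866334438323975, 0.2273404896259308), (0.013519784435629845, 0.031099190935492516), 86.45252227783203)
[[0.4448, 0.2232, 0.108], [0.4456, 0.2356, 0.108], [0.4741, 0.2343, 0.108], [0.4733, 0.2214, 0.108], [0.4659, 0.3259, 0.108]]
```

Call:
servo_tool --series "-1 -0.0005 0.0024 0.04 0 0 0;-1 -0.0005 0.0024 0.075 0 0 0;-1 -0.0005 0.0024 0.092 0 0 0;-1 -0.0005 0.0024 0.098 0 0 0;-0.3 -0.0005 0.0024 0.098 0 0 0;0 -0.0005 0.0024 0.098 0 0 0;0.3 -0.0005 0.0024 0.098 0 0 0;1 -0.0005 0.0024 0.098 0 0 0;1 -0.0005 0.0024 0.098 0 0 0;1 -0.0005 0.0024 0.098 0 0 0;1 -0.0005 0.0024 0.098 0 0 0;1 -0.0005 0.0024 0.098 0 0 0"

```text
time_s: 7.12
eef_pos: [0.4608, 0.226, 0.1075]
eef_rot: [0.001, 0.03, 1.0, 0.0]
wrist_force: [-1.6, 0.3, 6.7]
opening: 0.154
grasp_force: 58.8
```

```bash
python3 go.py .461 .247 .106 176.7
```

```text
at [0.4608 0.226  0.1075] az 176.57 q [ 0.22  0.23  1.88  0.    1.03 -1.29] F [-1.6  0.3  6.7] t 7.1167
shift [0.001  0.021  0.0015] turn [ 0.04  0.1  -0.13]
```

Call:
servo_tool --series "1 0 0.003 0 0 0 0;1 0 0.006 0 0 0 0;1 0 0.009 0 0 0 0;1 0 0.012 0 0 0 0;1 0 0.015 0 0 0 0;1 0 0.018 0 0 0 0;1 0 0.02 0 0 0 0;1 0 0.022 0 0 0 0;1 0 0.023 0 0 0 0;1 0 0.024 0 0 0 0;1 0 0.024 0 0 0 0"

```text
time_s: 8.03
eef_pos: [0.4621, 0.2468, 0.1075]
eef_rot: [0.0, 0.03, 1.0, -0.003]
wrist_force: [-3.0, -16.6, 11.3]
opening: 0.154
grasp_force: 60.0
```

```bash
python3 go.py .461 .247 .106 176.7
```

```text
at [0.4621 0.2468 0.1075] az 176.61 q [ 0.27  0.26  1.85 -0.01  1.04 -1.24] F [ -3.  -16.6  11.3] t 8.0333
shift [0.0011 0.0001 0.0015] turn [-0.33  0.03 -0.09]
```

There was 16.6 N of resistance after 20.8 mm. I'll push slightly further to tell the stop from friction.

Call:
servo_tool --series "1 0 0.001 0 0 0 0;1 0 0.001 0 0 0 0;1 0 0.001 0 0 0 0"

```text
time_s: 8.28
eef_pos: [0.4621, 0.2469, 0.1075]
eef_rot: [-0.0, 0.03, 1.0, -0.004]
wrist_force: [-3.7, -20.5, 13.4]
opening: 0.149
grasp_force: 60.2
```

```bash
python3 go.py .461 .247 .106 176.7
```

```text
at [0.4621 0.2469 0.1075] az 176.6 q [ 0.27  0.26  1.85 -0.01  1.04 -1.24] F [ -3.7 -20.5  13.4] t 8.2833
shift [0.0011 0.     0.0015] turn [-0.41  0.01 -0.1 ]
```

Hard stop, so the bolt is home. I'll relax the push, open part-way, lift and verify.

Call:
servo_tool --series "1 0 -0.0015 0 0 0 0;1 0 -0.003 0 0 0 0;0.5 0 -0.003 0 0 0 0;0 0 -0.003 0 0 0 0;0 0 -0.003 0 0 0 0;0 0 -0.003 -0.03 0 0 0;0 0 -0.003 -0.065 0 0 0;0 0 -0.003 -0.1 0 0 0;0 0 -0.003 -0.11 0 0 0;0 0 -0.003 -0.11 0 0 0"

```text
time_s: 9.12
eef_pos: [0.4635, 0.2487, 0.2201]
eef_rot: [0.004, 0.03, 1.0, 0.001]
wrist_force: [0.1, -0.9, 0.4]
opening: 0.502
grasp_force: 0.0
```

```bash
python3 - <<'E'
from h import *
c=cam("wrist");P=cloud(c);save("w3",c["img"][80:280,190:470],2.5)
H,S,V=cv2.split(cv2.cvtColor(c["img"],cv2.COLOR_RGB2HSV))
for n,k in(("y",(H>15)&(H<32)),("r",(H<7)|(H>173))):
    k=k&(S>120)&(V>60)&(P[:,:,2]>.1)&(P[:,:,2]<.115)
    nn,l,st,ce=cv2.connectedComponentsWithStats(k.astype(np.uint8))
    i=1+st[1:,4].argmax();v,u=np.nonzero(l==i);print(n,cv2.minAreaRect(onplane(c,np.c_[u,v],.107)[:,:2].astype(np.float32)))
# bottle, with the arm away from it
t=cam("top");s=cam("scene")
for n,c,b in(("top",t,(200,155,245,195)),("scene",s,(205,170,240,205))):
    H,S,V=cv2.split(cv2.cvtColor(c["img"],cv2.COLOR_RGB2HSV));k=(((H<7)|(H>173))&(S>140)&(V>50)).astype(np.uint8)
    m=np.zeros_like(k);m[b[1]:b[3],b[0]:b[2]]=k[b[1]:b[3],b[0]:b[2]];v,u=np.nonzero(m);P=cloud(c)[v,u]
    print(n,len(u),np.nanpercentile(P,[3,50,97],0).round(4).tolist(), onplane(c,[[(u.min()+u.max())/2,(v.min()+v.max())/2]],.155))
E
python3 go.py .598 .014 .25 176.6
```

```text
y ((0.46047380566596985, 0.24744708836078644), (0.013332052156329155, 0.030067559331655502), 86.93258666992188)
r ((0.4641292691230774, 0.32308492064476013), (0.018887098878622055, 0.09776485711336136), 86.15187072753906)
top 104 [[0.5789, -0.0033, 0.0553], [0.5976, 0.0154, 0.1604], [0.6314, 0.0401, 0.1659]] [[0.59873987 0.01453241 0.155     ]]
scene 2 [[0.5956, 0.038, 0.1435], [0.5977, 0.0383, 0.1441], [0.5997, 0.0387, 0.1447]] [[0.58555893 0.05942194 0.155     ]]
at [0.4604 0.2476 0.2147] az 176.6 q [ 0.27  0.11  1.78  0.    1.26 -1.25] F [-0.  -0.4 -0.2] t 9.2667
shift [-0.1511 -0.2251 -0.0355] turn [-0.04 -0.13 -0.  ]
```

View pics/w3.png

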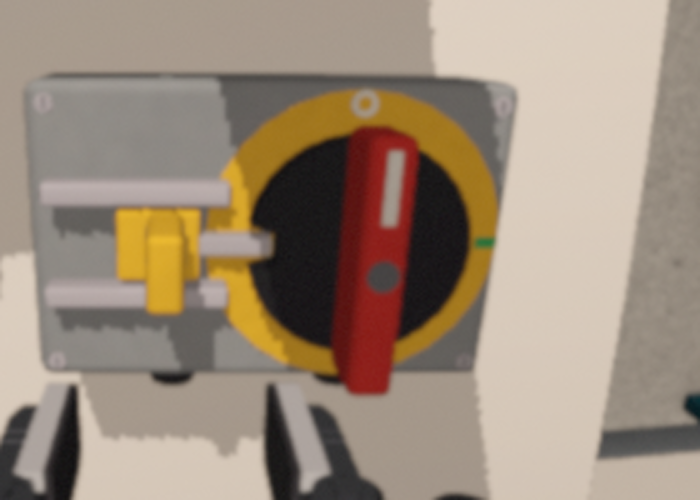

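The nose fills the disc's notch at (270,243) and the handle is still at OFF, so lockout is done. Next is a hover above the bottle.

Call:
servo_tool --series "-1 -0.025 -0.035 -0.03 0 0 0;-1 -0.151 -0.225 -0.036 0 0 0;-1 -0.151 -0.225 -0.036 0 0 0;-1 -0.151 -0.225 -0.036 0 0 0;-1 -0.151 -0.225 -0.036 0 0 0;-1 -0.151 -0.225 -0.036 0 0 0;-1 -0.151 -0.225 -0.036 0 0 0;-1 -0.151 -0.225 -0.036 0 0 0;-1 -0.151 -0.225 -0.036 0 0 0;-1 -0.151 -0.225 -0.036 0 0 0"

```text
time_s: 10.1
eef_pos: [0.5975, 0.0147, 0.25]
eef_rot: [-0.002, 0.03, 1.0, 0.001]
wrist_force: [-0.1, 1.0, 0.2]
opening: 0.997
grasp_force: 0.0
```

```bash
python3 - <<'E'
from h import *
c=cam("wrist");P=cloud(c);save("w4",c["img"],1.5)
H,S,V=cv2.split(cv2.cvtColor(c["img"],cv2.COLOR_RGB2HSV))
k=((H<7)|(H>173))&(S>120)&(V>50)
nn,l,st,ce=cv2.connectedComponentsWithStats(k.astype(np.uint8))
i=1+st[1:,4].argmax();v,u=np.nonzero(l==i);print(st[i],np.nanpercentile(P[v,u],[3,50,97],0).round(4).tolist())
m=np.abs(P[v,u,2]-.163)<.004
if m.sum()>20: print("captop",m.sum(),cv2.minEnclosingCircle(onplane(c,np.c_[u,v][m],.163)[:,:2].astype(np.float32)))
k=((P[:,:,2]>.052)&(P[:,:,2]<.061)&(V<60)); print("platform",k.sum())
E
python3 go.py .598 .0145 .126 176.6
```

```text
[ 232  177   57   54 2269] [[0.5802, -0.0023, 0.1441], [0.5968, 0.0168, 0.1632], [0.6178, 0.0353, 0.1646]]
captop 1968 ((0.5993821024894714, 0.016744786873459816), 0.02184818871319294)
platform 4315
at [0.5975 0.0153 0.2505] az 176.63 q [-0.17  0.24  1.55  0.    1.36 -1.69] F [0.7 0.5 0.6] t 10.15
shift [-0.001  -0.0009  0.1245] turn [ 0.05 -0.19  0.03]
```

View pics/w4.png

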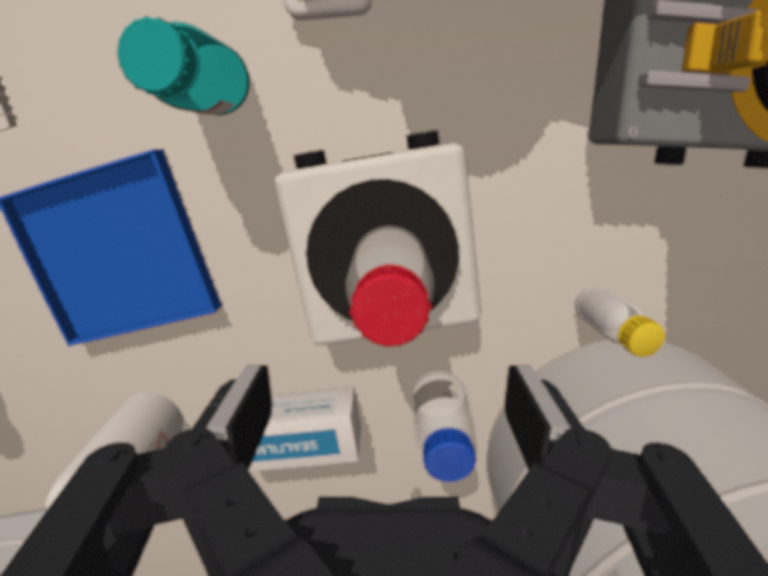

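The wrist view shows the red-capped bottle (390,305) standing on the black platform, and the empty tray at left. Both cameras put it near (0.599, 0.0155). Next I'll descend and grip.

Call:
servo_tool --series "-1 -0.001 0.0005 0.04 0 0 0;-1 -0.001 0.0005 0.08 0 0 0;-1 -0.001 0.0005 0.105 0 0 0;-1 -0.001 0.0005 0.12 0 0 0;-1 -0.001 0.0005 0.1245 0 0 0;-0.6 -0.001 0.0005 0.1245 0 0 0;-0.2 -0.001 0.0005 0.1245 0 0 0;0.2 -0.001 0.0005 0.1245 0 0 0;1 -0.001 0.0005 0.1245 0 0 0;1 -0.001 0.0005 0.1245 0 0 0;1 -0.001 0.0005 0.1245 0 0 0;1 -0.001 0.0005 0.1245 0 0 0"

```text
time_s: 11.15
eef_pos: [0.6012, 0.0147, 0.1301]
eef_rot: [0.002, 0.03, 1.0, -0.0]
wrist_force: [0.2, 1.7, 7.1]
opening: 0.623
grasp_force: 63.5
```

```bash
python3 go.py .589 -.24 .185 176.6
```

```text
at [0.6012 0.0147 0.1301] az 176.59 q [-0.17  0.37  1.64  0.    1.12 -1.68] F [0.2 1.7 7.1] t 11.15
shift [-0.0032 -0.2549 -0.0549] turn [ 0.    0.23 -0.01]
```

Call:
servo_tool --series "1 0 0 -0.015 0 0 0;1 0 0 -0.04 0 0 0;1 0 0 -0.055 0 0 0;1 -0.001 -0.02 -0.055 0 0 0;1 -0.002 -0.05 -0.055 0 0 0;1 -0.002 -0.085 -0.055 0 0 0;1 -0.003 -0.12 -0.055 0 0 0;1 -0.003 -0.155 -0.055 0 0 0;1 -0.003 -0.19 -0.055 0 0 0;1 -0.003 -0.22 -0.055 0 0 0;1 -0.003 -0.242 -0.055 0 0 0;1 -0.003 -0.255 -0.055 0 0 0"

```text
time_s: 12.15
eef_pos: [0.5871, -0.2431, 0.1832]
eef_rot: [0.0, 0.031, 1.0, -0.0]
wrist_force: [0.3, 0.8, -1.1]
opening: 0.623
grasp_force: 63.4
```

```bash
python3 go.py .589 -.24 .076 176.6; python3 - <<'E'
from h import *
c=cam("top");H,S,V=cv2.split(cv2.cvtColor(c["img"],cv2.COLOR_RGB2HSV));P=cloud(c)
k=(H>105)&(H<125)&(S>150)&(V>40);k[:150]=0;k[215:]=0;k[:,250:]=k[:,250:]&(np.arange(512)[250:]<315)
v,u=np.nonzero(k);print(len(u),cv2.minAreaRect(onplane(c,np.c_[u,v],.018)[:,:2].astype(np.float32)))
save("t5",c["img"][120:260,200:380],3)
o=ctrl.get_obs();print(o["opening"],o["grasp_force"])
E
```

```text
at [ 0.5871 -0.2431  0.1832] az 176.44 q [-0.58  0.38  1.51 -0.    1.25 -2.09] F [ 0.3  0.8 -1.1] t 12.15
shift [-0.0017  0.0034  0.1072] turn [-0.06  0.03 -0.16]
347 ((0.586105227470398, -0.25422847270965576), (0.18153397738933563, 0.08308851718902588), 54.1055793762207)
0.6198754001732442 63.4007463935086
```

View pics/t5.png

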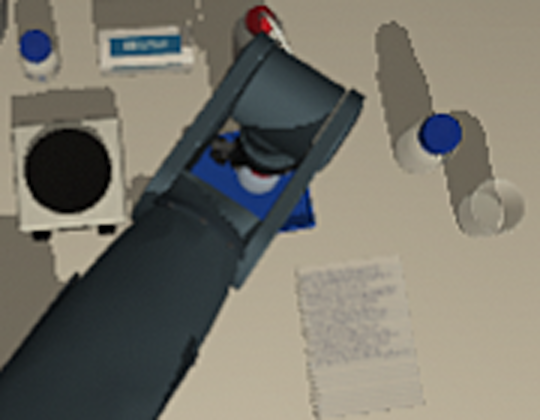

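The bottle is held over the tray, but the wrist housing (265,45) looks close to the wash bottle (260,20). I'll check the clearance before lowering.

```bash
python3 - <<'E'
from h import *
c=cam("top");P=cloud(c);H,S,V=cv2.split(cv2.cvtColor(c["img"],cv2.COLOR_RGB2HSV))
B=P[115:200,265:325].reshape(-1,3);B=B[np.isfinite(B[:,0])]
a=B[B[:,2]>.25];i=a[:,0]>a[:,0].max()-.03
print("arm front max x",a[:,0].max(),"pts",a[i].mean(0),a[i].min(0),a[i].max(0))
w=P[110:150,265:310].reshape(-1,3);w=w[(w[:,2]>.05)&(w[:,2]<.23)&(w[:,0]>.65)];print("wash",len(w),w.min(0),np.median(w,0),w.max(0))
s=cam("scene");Q=cloud(s);Q=Q.reshape(-1,3);Q=Q[np.isfinite(Q[:,0])]
q=Q[(Q[:,0]>.5)&(Q[:,0]<.85)&(Q[:,1]>-.33)&(Q[:,1]<-.13)&(Q[:,2]>.03)]
for x in np.arange(.5,.85,.025):
    k=(q[:,0]>=x)&(q[:,0]<x+.025)
    if k.sum(): print(round(x,3),k.sum(),"z",np.percentile(q[k,2],[0,25,50,75,100]).round(3),"y",q[k,1].min().round(3),q[k,1].max().round(3))
E
```

```text
arm front max x 0.6500550563787055 pts [ 0.62983305 -0.22017413  0.50923171] [ 0.6201696  -0.25719743  0.48022627] [ 0.65005506 -0.19281374  0.52355944]
wash 174 [ 0.72450895 -0.27692899  0.05876069] [ 0.7666158  -0.23405204  0.15826902] [ 0.79805738 -0.21060534  0.21171741]
0.5 21 z [0.445 0.45  0.455 0.475 0.561] y -0.26 -0.13
0.525 140 z [0.305 0.464 0.494 0.527 0.557] y -0.272 -0.131
0.55 747 z [0.113 0.255 0.354 0.422 0.548] y -0.302 -0.14
0.575 802 z [0.11  0.22  0.275 0.399 0.541] y -0.314 -0.157
0.6 293 z [0.116 0.318 0.399 0.47  0.533] y -0.233 -0.169
0.625 83 z [0.373 0.447 0.469 0.492 0.522] y -0.235 -0.184
0.65 8 z [0.45  0.467 0.474 0.483 0.49 ] y -0.218 -0.209
0.7 3 z [0.182 0.184 0.186 0.186 0.187] y -0.279 -0.278
0.725 97 z [0.03  0.056 0.087 0.117 0.206] y -0.28 -0.213
0.75 276 z [0.03  0.057 0.097 0.135 0.211] y -0.264 -0.132
0.775 174 z [0.03  0.062 0.106 0.14  0.2  ] y -0.246 -0.13
0.8 18 z [0.037 0.052 0.066 0.123 0.647] y -0.24 -0.132
0.825 206 z [0.577 0.628 0.664 0.685 0.757] y -0.3 -0.151
```

There is over 70 mm of clearance, so I'll lower.

Call:
servo_tool --series "1 -0.001 0.003 0.03 0 0 0;1 -0.001 0.003 0.06 0 0 0;1 -0.001 0.003 0.085 0 0 0;1 -0.001 0.003 0.097 0 0 0;1 -0.001 0.003 0.102 0 0 0;1 -0.001 0.003 0.104 0 0 0;1 -0.001 0.003 0.105 0 0 0;1 -0.001 0.003 0.105 0 0 0"

```text
time_s: 12.97
eef_pos: [0.5899, -0.2375, 0.0795]
eef_rot: [0.001, 0.03, 1.0, -0.001]
wrist_force: [-0.1, -0.4, -1.4]
opening: 0.626
grasp_force: 63.4
```

Call:
servo_tool --series "1 0 0 0.001 0 0 0;1 0 0 0.002 0 0 0;1 0 0 0.003 0 0 0;1 0 0 0.003 0 0 0"

```text
time_s: 13.3
eef_pos: [0.5894, -0.2376, 0.0761]
eef_rot: [0.001, 0.03, 1.0, -0.0]
wrist_force: [-1.2, 1.4, 4.6]
opening: 0.623
grasp_force: 64.0
```

The bottle is in contact with the tray floor. I'll release and retreat.

Call:
servo_tool --series "0 0 0 0 0 0 0;-0.5 0 0 0 0 0 0;-1 0 0 0 0 0 0;-1 0 0 0 0 0 0;-1 0 0 0 0 0 0;-1 0 0 -0.02 0 0 0;-1 0 0 -0.05 0 0 0;-1 0 0 -0.085 0 0 0;-1 0 0 -0.12 0 0 0;-1 0 0 -0.155 0 0 0;-1 0 0 -0.19 0 0 0;-1 0 0 -0.19 0 0 0"

```text
time_s: 14.3
eef_pos: [0.5918, -0.239, 0.274]
eef_rot: [0.006, 0.03, 1.0, -0.003]
wrist_force: [1.2, -0.5, 0.6]
opening: 0.997
grasp_force: 0.0
```

Call:
servo_tool --series "-1 0.03 0 0 0 0 0;-1 0.07 0 0 0 0 0;-1 0.11 0 0 0 0 0;-1 0.15 0 0 0 0 0;-1 0.15 0 0 0 0 0"

```text
time_s: 14.72
eef_pos: [0.4329, -0.226, 0.2625]
eef_rot: [-0.003, 0.03, 1.0, 0.002]
wrist_force: [-0.0, -0.0, -0.0]
opening: 0.999
grasp_force: 0.0
```

```bash
python3 - <<'E'
from h import *
s=cam("scene");P=cloud(s);save("s6",s["img"][150:310,150:350],3)
H,S,V=cv2.split(cv2.cvtColor(s["img"],cv2.COLOR_RGB2HSV))
c=cam("top");Q=cloud(c);H,S,V=cv2.split(cv2.cvtColor(c["img"],cv2.COLOR_RGB2HSV))
k=((H<7)|(H>173))&(S>140)&(V>50)&(Q[:,:,2]>.08)&(Q[:,:,2]<.13)&(np.abs(Q[:,:,0]-.59)<.09)&(np.abs(Q[:,:,1]+.24)<.09)
print(k.sum(),np.median(Q[k],0) if k.any() else "")
o=ctrl.get_obs();print(o["eef_pos"],o["wrist_force"],o["time_s"])
E
```

```text
39 [ 0.59485925 -0.23029508  0.1080613 ]
[ 0.43803851 -0.22821384  0.2648408 ] [ 0.90900368 -0.38174038  0.20071409] 14.8167
```

View pics/s6.png

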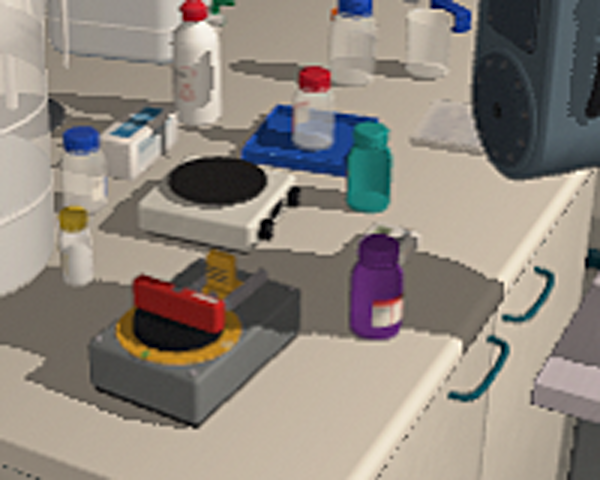

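The scene view shows the red-capped bottle upright in the blue tray (314,110), with its cap at z = 0.108 as expected. The handle is at OFF, the bolt is home, and nothing else has moved.

```bash
python3 -c "
from bench import ctrl
print(ctrl.hand_in())"
```

```text
the job is handed in; nothing more can be done
None
```

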